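Latch an engine mount into the holding jig

ROBOT

A 6-joint arm with a two-finger parallel gripper is mounted at the origin on the work surface. World frame = base frame: x ahead of the robot, y to its left, z up, the work surface at z = 0. Lengths are in m, angles in rad, forces in N, time in s.
With the tool pointing down it reaches from about 0.275 to 0.825 m from the base axis. Payload 5.2 kg.
Tool frame: the origin (TCP) lies midway between the tips of the shut fingers; the grasp point (between the pads) lies 19 mm behind it; z points along the fingers, y is the line along which they close (so a half turn about z gives the same grasp; the last joint's range is limited). The gripper opens to 93 mm and grips with 3 to 60 N. Pads are 15 mm wide; open, the fingers measure 128 mm over their backs; the gripper's body (75 mm by 188 mm) begins 65 mm behind the grasp point.
Start: joints at [-1.511, 0.259, 1.535, -0, 1.348, -0.203], TCP at [0.143, -0.531, 0.197] pointing down, gripper open.
Joint ranges: [-3.14, 3.14], [-0.91, 2.08], [0.19, 2.58], [-1.22, 4.36], [0.22, 2.71], [-3.12, 3.12]. Speed limits (rad/s): [2.57, 2.57, 3.14, 3.14, 3.14, 3.14].

INTERFACE

Orientations are given as a rotation vector (axis times angle).
In Python, from plant import manip gives the robot as it stands. The module is installed in compiled form; this text tells all that it offers.
- The arm moves only by the tool step_arm, never from a script. Its argument "plan" is one flat list of numbers, 6 for each row, row after row: the shift along the tool's x, y, z in mm, then the turn, a rotation vector about the tool's x, y, z in degrees. In form: [tx, ty, tz, ax, ay, az, tx, ty, tz, ax, ay, az, ...]. A call has exactly 10 rows; each row shifts and turns the commanded pose from where the row before left it, along the tool's axes as they then stand; what a row does not reach is not made up. A row lasts 1/10 s, in which the tool goes at most 50 mm and 8.59 degrees, less where a joint would pass 70% of its speed; a pose out of reach is approached as far as the arm can. A call with a gripper value outside its range is refused whole. "jaw" is the finger opening in mm, from 0 to 93, set as the call begins (left out, the last holds). The fingers move at their own pace and stop on an object; the grip force is fixed at half the most. Time passes only in rows, so rows that do not move let the fingers close, or fill a call up. It gives the time, the measured TCP pose, the force, the opening and the grip force at its end, in the units of the state.
- manip.observe(): the state, without advancing time (a new reading comes with each control period).
- manip.grab_frame(name): name is "side" or "top" or "wrist"; returns the picture (480x640x3 uint8, red, green, blue); there is no depth.
- manip.camera_model(name): a dict with "intrinsics" (3x3 intrinsics, pixels), "rvec" (rotation vector, rad) and "tvec" (3), from world to camera coordinates, as OpenCV has them. Camera axes: x right, y down, z forward; pixel columns grow to the right and rows downward; lengths in m; the calibration is good to about 2 mm. The wrist camera is an equidistant fisheye: a pixel r from the principal point sees the ray r / f radians off the axis. A picture is of the moment at which its call begins: read the wrist's pose just before it. camera_model takes no time and is no camera call; for the wrist camera it gives the pose at the moment of the call.
- manip.job_done(): hands the job in; it is judged then, once.
Trained networks look in the newest picture that a camera, given by its name, has taken for a name from the list of things; names that differ only in an ending like _2 or _b are one class to them, and where a whole thing is asked for, a point or a joint stands for the part that bears it (a point fixed in the world has none). Each returns a list of dicts, best first, with "conf" (0 to 1); they miss things now and then, are a little off and sometimes report something else, mostly with a low value. They report only what shows in the picture. A call takes as long as a camera call.
- manip.spot_in(camera, query): "point" ([x, y, z] in m, in world coordinates, good to about 4 mm: the middle of the surface that is visible of it).
The state is a dict: "time": time; "qpos": joint angles; "qvel": joint speeds; "tau": joint torques, N m; "ee_pos": TCP position; "tcp_rot": TCP orientation; "contact_force": force on the tool from outside, world axes, zero at the start; "moment": the same for the moment, N m; "opening": opening from 0.0 (shut) to 1.0 (fully open); "grasp_force": force on a finger pad.
Only numpy, scipy, OpenCV 4.12 (cv2) and the standard library are available. Lean on these libraries where they do the work, as an engineer would, in place of code of your own. Each camera call takes 0.05 s, during which the arm holds its last target. There are 200 camera calls.

TASK

Load the engine mount into the green holding jig: set it flat in the wide mouth and slide it gently down the channel so that its own front edge lifts the red catch, then push on against the sprung buffer just until the catch falls fully down behind the mount, and let go. Nothing but the mount may touch the catch, never force the mount against the guides or jam it hard against the end, and leave the other things on the bench where they are.

Things in the scene. Friction and masses are not known exactly. Their poses are not given: they have to be found in the camera images.
- mount: Engine mount, 0.45 to 0.8 kg: steel base plate 100 mm long (its x), 80 wide (y), 12 thick; on it a cream round body 44 mm across, up to 36 mm above the underside; above that an upright square brass lifting nut 24 x 24 mm, faces square to the plate's edges, up to 76 mm: grip it there. Origin: centre of the plate's underside, z up. Same after a half turn. Begins on the bench.
- dock: Green holding jig fixed to the bench: base 150 mm wide (its y), 12 thick, from x = -170 to 165 mm of its origin, which is on the underside, on the centre line; z up. A mount slides in along +x, its length along x; the mouth is at -x. Aluminium guides 14 mm high stand on the base: parallel, 83 mm apart, from x = -45 to 80 mm; from -45 back to -165 mm they flare to 111 mm apart.
- mouth (a point): Point on the channel floor (the base's top) in the flared mouth, at x = -115 mm on the jig's centre line, axes as the jig's. A mount centred here, within about 3 mm, can be set down from above: it clears the guides and its front edge is at least 8 mm short of the catch. From here it slides 140 to 180 mm along +x until latched.
- end (a point): Point on the channel floor at x = 85 mm, centre line, axes as the jig's. Past it a grey end block, 24 mm high, carries the catch and a black spring buffer; it is clamped anywhere in a 40 mm range, not measured. So the catch falls with the mount's centre somewhere at x = 26 to 66 mm: feel or watch for it.
- catch (a joint): Red gravity catch on the end block, at the jig's +y side. Value in rad: 0 fully down, grows as its nose lifts; about 0.17 riding on the plate. The nose hangs over the plate's strip y = 24 to 40 mm, to 2 mm above the floor, back face upright, front a slope to the mouth that the plate's front edge lifts. Top under 38 mm above the floor when riding. Falls by its weight behind the plate's rear edge.
- buffer (a joint): Black spring buffer pad, 50 mm wide, on the end block, facing the mouth. Value in m: 0 free, grows as the mount presses it, 0.010 solid. 2.5 N at first touch, then 0.45 N per mm, 7 N when solid; a push much harder than that crushes it. The catch falls once the mount has pressed it about 7 mm. If the mount is let go before that, the buffer pushes it back out.
- filter: White and red oil filter can, 76 mm across, 110 mm high; origin under its centre. Leave it alone.
- jack: Red bottle jack, 110 by 90 mm foot, 159 mm high; origin under its centre. Leave it alone.
- spanner: Steel spanner 200 mm long lying flat along its x. Leave it alone.

How it is judged:
By the outcome, as a careful person would: the job done as asked, in the order asked, and still so for the second after the job is handed in, with the robot touching nothing.
It also fails if it takes over 72 s, if anything falls off the work surface, if the arm or the gripper's body presses on something with over 40 N, if the wrist force passes 120 N, or if a joint passes its speed limit or range.

## Working session

There is one attempt and no reset: what is moved stays moved. The work goes in short steps, Python scripts to look and compute and a tool call to move; the robot and the scene stay as the last step left them, time stands still between calls to the robot, and variables do not carry over. Pictures are saved under pics/ and viewed, at most 10 in all, crops included, and the job is handed in when it is done.

Besides the shell and the picture viewer there is one more tool, called in YAML: its name, and indented under it one key for each argument. step_arm: Moves the arm, as the interface text tells. Its arguments: {"type":"object","properties":{"plan":{"type":"array"},"jaw":{"type":"number"}},"required":["plan"]}

```bash
mkdir -p pics
cat > h.py <<'E'
import numpy as np, cv2
from scipy.spatial.transform import Rotation as R
from plant import manip
def cam(n):
    m=manip.camera_model(n); return np.array(m["intrinsics"]),R.from_rotvec(m["rvec"]).as_matrix(),np.array(m["tvec"])
def save(n,f):
    im=manip.grab_frame(n); cv2.imwrite("pics/"+f,im[:,:,::-1]); return im
def ray(n,uv):
    K,Rm,t=cam(n); p=[(uv[0]-K[0,2])/K[0,0],(uv[1]-K[1,2])/K[1,1]]
    if n=="wrist":
        r=np.hypot(*p); s=np.sinc(r/np.pi); d=np.array([p[0]*s,p[1]*s,np.cos(r)])
    else: d=np.array([p[0],p[1],1.])
    return -Rm.T@t, Rm.T@d
def at_z(n,uv,z):
    c,d=ray(n,uv); return c+d*(z-c[2])/d[2]
def proj(n,P):
    K,Rm,t=cam(n); q=Rm@np.array(P,float)+t
    if n=="wrist":
        th=np.arctan2(np.hypot(q[0],q[1]),q[2]); k=th/max(np.hypot(q[0],q[1]),1e-9); x,y=q[0]*k,q[1]*k
    else: x,y=q[:2]/q[2]
    return np.array([K[0,0]*x+K[0,2],K[1,1]*y+K[1,2]])
def st():
    s=manip.observe(); print(round(s["time"],2),np.round(s["ee_pos"],4),"rot",np.round(s["tcp_rot"],3),"F",np.round(s["contact_force"],1),"op",round(s["opening"],3),"g",np.round(s["grasp_force"],1)); return s
E
python3 - <<'E'
from h import *
s=st(); print(R.from_rotvec(s["tcp_rot"]).as_matrix().round(3), s["qpos"])
for n in ("top","side"):
    save(n,n+"0.png")
    for q in ("mount","dock","catch","buffer","filter","jack","spanner"):
        print(n,q,[(np.round(d["point"],3),round(d["conf"],2)) for d in manip.spot_in(n,q)[:2]])
E
```

```text
0.0 [ 0.1428 -0.5305  0.1962] rot [-3.113 -0.411 -0.   ] F [-0.4  0.1  0.1] op 1.001 g 0.0
[[ 0.966  0.26  -0.   ]
 [ 0.26  -0.966  0.002]
 [ 0.    -0.002 -1.   ]] [-1.51082866e+00  2.59329594e-01  1.53608355e+00 -2.03000105e-05
  1.34797416e+00 -2.02799834e-01]
top mount [(array([ 0.566, -0.185,  0.013]), 0.75)]
top dock [(array([0.574, 0.088, 0.014]), 0.96)]
top catch [(array([ 0.45 , -0.304,  0.111]), 0.24)]
top buffer [(array([0.688, 0.058, 0.028]), 0.51)]
top filter [(array([ 0.448, -0.307,  0.109]), 0.61)]
top jack [(array([0.576, 0.406, 0.086]), 0.81), (array([ 0.568, -0.182,  0.011]), 0.55)]
top spanner [(array([ 0.761, -0.173,  0.01 ]), 0.58)]
side mount [(array([ 0.565, -0.175,  0.012]), 0.87)]
side dock [(array([0.571, 0.096, 0.011]), 0.83)]
side catch [(array([ 0.567, -0.174,  0.011]), 0.6), (array([0.608, 0.126, 0.024]), 0.56)]
side buffer [(array([0.692, 0.068, 0.027]), 0.54)]
side filter [(array([ 0.444, -0.287,  0.07 ]), 0.58), (array([0.568, 0.099, 0.01 ]), 0.35)]
side jack [(array([0.576, 0.441, 0.071]), 0.8)]
side spanner [(array([ 0.766, -0.171,  0.008]), 0.85)]
```

View pics/top0.png

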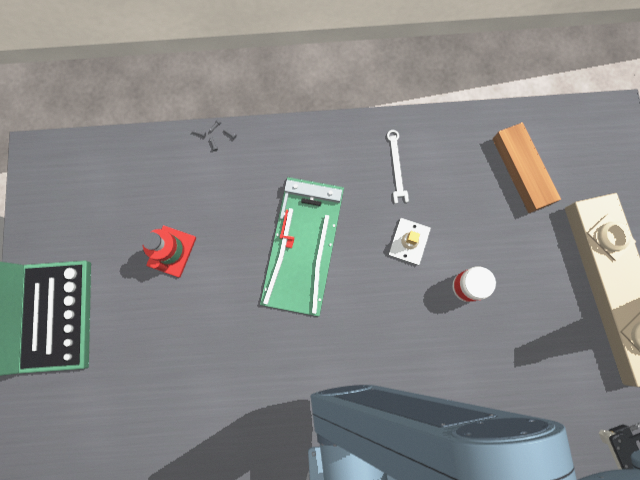

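View pics/side0.png

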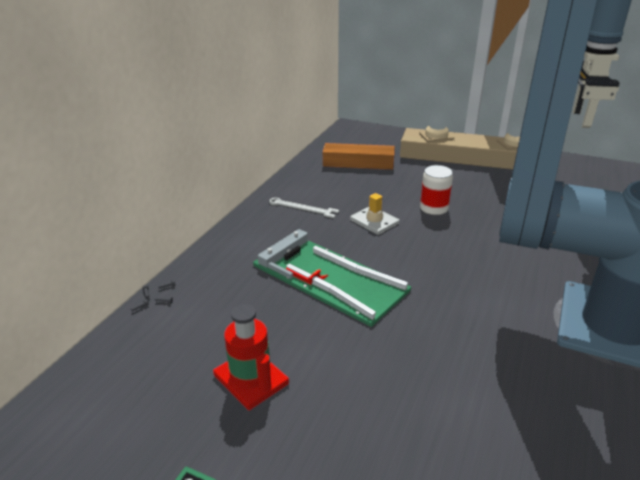

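The top view shows the jig with corners near (287,179), (343,185), (316,316) and (261,306), with its mouth toward the robot. The red catch is at (288,241). The mount's plate is centred near (410,242) with its nut at (412,238), and the filter is at (475,284). The side view agrees.

```bash
cat > m.py <<'E'
from h import *
im=cv2.imread("pics/top0.png"); hsv=cv2.cvtColor(im,cv2.COLOR_BGR2HSV)
def rect(mask,roi,z,n="top"):
    m=np.zeros_like(mask); x0,y0,x1,y1=roi; m[y0:y1,x0:x1]=mask[y0:y1,x0:x1]
    m=cv2.morphologyEx(m,cv2.MORPH_CLOSE,np.ones((5,5)))
    c=max(cv2.findContours(m,0,cv2.CHAIN_APPROX_NONE)[0],key=cv2.contourArea)
    P=np.array([at_z(n,p[0],z)[:2] for p in c],np.float32)*1000
    return cv2.minAreaRect(P)
g=cv2.inRange(hsv,(50,80,50),(85,255,255))
print("dock",rect(g|cv2.inRange(hsv,(0,0,150),(180,60,255)),(250,170,355,325),.012))
w=cv2.inRange(hsv,(0,0,150),(180,70,255))
print("mount",rect(w|cv2.inRange(hsv,(15,80,80),(35,255,255)),(380,210,440,275),.012))
y=cv2.inRange(hsv,(15,110,80),(35,255,255)); y[:, :380]=0;y[:,440:]=0; y[275:]=0;y[:210]=0
v,u=np.nonzero(y); print("nut px",u.mean(),v.mean(),u.min(),u.max(),v.min(),v.max(), at_z("top",(u.mean(),v.mean()),.07))
c=im[165:325,240:440]; cv2.imwrite("pics/top0c.png",cv2.resize(c,None,fx=3.7,fy=3.7,interpolation=cv2.INTER_CUBIC))
print(-cam("top")[1].T@cam("top")[2])
E
python3 m.py
```

```text
dock ((583.7645263671875, 83.45259094238281), (149.29629516601562, 335.60089111328125), 75.13648986816406)
mount ((573.0117797851562, -186.84974670410156), (82.7356948852539, 102.42949676513672), 66.92349243164062)
nut px 410.64864864864865 240.05405405405406 407 416 232 243 [ 0.56437197 -0.17829625  0.07      ]
[0.36039817 0.04240571 1.25950692]
```

View pics/top0c.png

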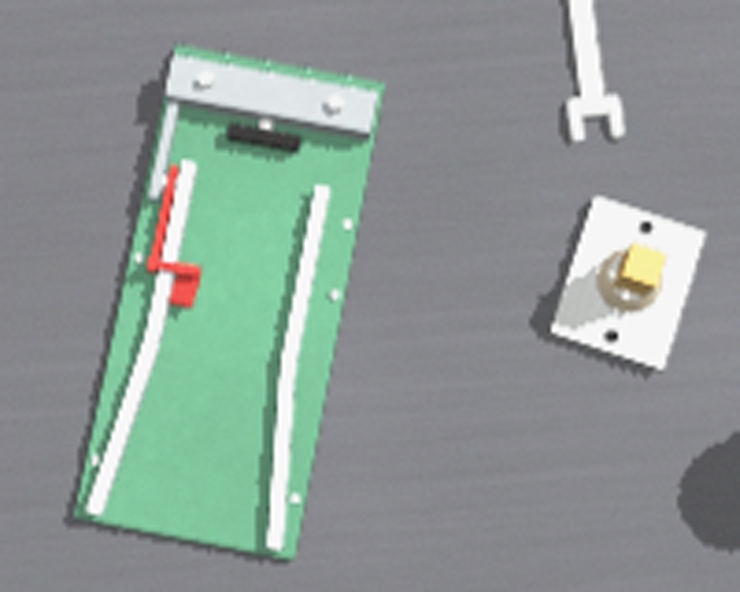

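```bash
cat > plan.py <<'E'
from h import *
def plan(x,y,z,yaw,n=10,total=10):
    "rows to take TCP (tool down) to x,y,z with tool-x yaw in deg; each row shift then turn"
    s=manip.observe(); M=R.from_rotvec(s["tcp_rot"]); p=np.array(s["ee_pos"])
    T=R.from_euler("z",yaw,degrees=True)*R.from_euler("x",180,degrees=True)
    w=(M.inv()*T).as_rotvec(degrees=True)/n; d=(np.array([x,y,z])-p)*1000/n; out=[]
    for i in range(n):
        out+=list(np.round(M.inv().apply(d),1))+list(np.round(w,2)); M=M*R.from_rotvec(np.round(w,2),degrees=True)
    print("n",n,"step mm",np.linalg.norm(d).round(1),"deg",np.linalg.norm(w).round(2)); 
    print([float(v)+0 for v in out+[0]*6*(total-n)])
E
python3 - <<'E'
from plan import *
print(at_z("top",(413.8,235.8),.076))
plan(.567,-.183,.185,67,15,20)
E
```

```text
[ 0.57311799 -0.18581316  0.076     ]
n 15 step mm 36.6 deg 3.46
[33.3, -15.1, 0.8, 0.0, 0.0, -3.46, 34.2, -13.0, 0.8, 0.0, 0.0, -3.46, 34.9, -10.9, 0.8, 0.0, 0.0, -3.46, 35.5, -8.8, 0.8, 0.0, 0.0, -3.46, 36.0, -6.7, 0.8, 0.0, 0.0, -3.46, 36.3, -4.5, 0.8, 0.0, 0.0, -3.46, 36.5, -2.3, 0.8, 0.0, 0.0, -3.46, 36.6, -0.1, 0.8, 0.0, 0.0, -3.46, 36.5, 2.1, 0.8, 0.0, 0.0, -3.46, 36.3, 4.3, 0.8, 0.0, 0.0, -3.46, 36.0, 6.5, 0.8, 0.0, 0.0, -3.46, 35.5, 8.7, 0.8, 0.0, 0.0, -3.46, 34.9, 10.8, 0.8, 0.0, 0.0, -3.46, 34.2, 12.9, 0.8, 0.0, 0.0, -3.46, 33.4, 14.9, 0.8, 0.0, 0.0, -3.46, 0.0, 0.0, 0.0, 0.0, 0.0, 0.0, 0.0, 0.0, 0.0, 0.0, 0.0, 0.0, 0.0, 0.0, 0.0, 0.0, 0.0, 0.0, 0.0, 0.0, 0.0, 0.0, 0.0, 0.0, 0.0, 0.0, 0.0, 0.0, 0.0, 0.0]
```

step_arm:
  plan: [33,-15,1,0,0,-3.5,34,-13,1,0,0,-3.5,35,-11,1,0,0,-3.5,35.5,-9,1,0,0,-3.5,36,-7,1,0,0,-3.5,36,-4.5,1,0,0,-3.5,36.5,-2.5,1,0,0,-3.5,36.5,0,1,0,0,-3.5,36.5,2,1,0,0,-3.5,36.5,4,1,0,0,-3.5]

```text
time: 1.8
ee_pos: [0.4247, -0.2964, 0.1872]
tcp_rot: [2.844, 1.332, 0.0]
contact_force: [0.3, -0.8, -0.4]
opening: 1.0
grasp_force: 0.0
```

step_arm:
  plan: [36,6.5,1,0,0,-3.5,35.5,8.5,1,0,0,-3.5,35,11,1,0,0,-3.5,34,13,1,0,0,-3.5,33.5,15,1,0,0,-3,0,0,0,0,0,0,0,0,0,0,0,0,0,0,0,0,0,0,0,0,0,0,0,0,0,0,0,0,0,0]

```text
time: 2.8
ee_pos: [0.5635, -0.1812, 0.1823]
tcp_rot: [2.62, 1.733, -0.0]
contact_force: [0.6, -0.1, 0.2]
opening: 1.0
grasp_force: 0.0
```

Run:
```python
from h import *
s=st(); save("wrist","w1.png"); print(R.from_rotvec(s["tcp_rot"]).as_matrix().round(3))
print(proj("wrist",[.573,-.186,.076]),proj("wrist",[.573,-.186,.012]),manip.spot_in("wrist","mount")[:1])
```

```text
2.8 [ 0.5635 -0.1812  0.1823] rot [ 2.62   1.733 -0.   ] F [ 0.6 -0.1  0.2] op 1.0 g 0.0
[[ 0.391  0.92   0.   ]
 [ 0.92  -0.391 -0.   ]
 [-0.     0.    -1.   ]]
[328.34870064 227.20976347] [326.35599574 209.75571263] [{'point': [0.5748, -0.1755, 0.0053], 'conf': 0.77}]
```

View pics/w1.png

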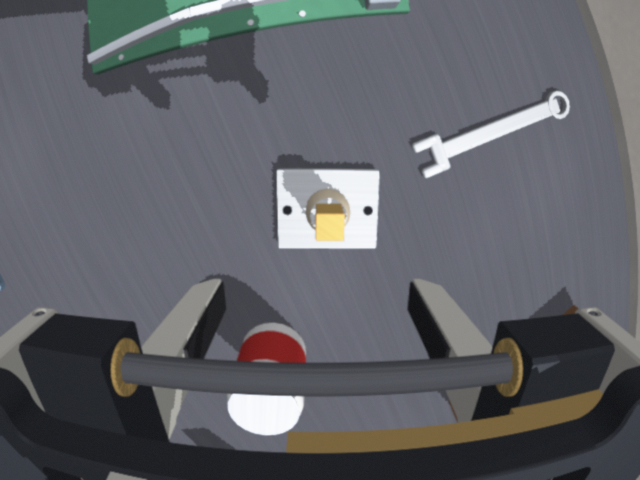

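The wrist view shows the plate almost square in the picture at (277–379, 170–248), with the nut top near (330,231). The fingers straddle that column.

Run:
```python
from h import *
im=cv2.imread("pics/w1.png"); h=cv2.cvtColor(im,cv2.COLOR_BGR2HSV)
m=np.zeros(im.shape[:2],np.uint8); m[160:258,265:390]=(cv2.inRange(h,(0,0,170),(180,255,255))|cv2.inRange(h,(10,90,80),(35,255,255)))[160:258,265:390]
m=cv2.morphologyEx(m,cv2.MORPH_CLOSE,np.ones((9,9)))
c=max(cv2.findContours(m,0,cv2.CHAIN_APPROX_NONE)[0],key=cv2.contourArea)
P=np.array([at_z("wrist",p[0],.012)[:2] for p in c],np.float32)*1000
print(cv2.minAreaRect(P))
y=cv2.inRange(h,(15,110,225),(35,255,255)); y[:160]=0;y[258:]=0;v,u=np.nonzero(y);print(u.min(),u.max()+1,v.min(),v.max()+1)
uv=((u.min()+u.max())/2,(v.min()+v.max())/2); print(uv,at_z("wrist",uv,.076))
print([ (int(a),im[a,330].tolist()) for a in range(200,246,3)])
```

```text
((574.2490844726562, -186.2767791748047), (80.18858337402344, 100.52303314208984), 66.96363067626953)
316 344 214 240
(np.float64(329.5), np.float64(226.5)) [ 0.57420777 -0.18568108  0.076     ]
[(200, [241, 237, 234]), (203, [164, 172, 179]), (206, [64, 108, 132]), (209, [66, 109, 132]), (212, [71, 117, 142]), (215, [133, 222, 246]), (218, [138, 227, 249]), (221, [136, 224, 248]), (224, [135, 225, 248]), (227, [138, 226, 249]), (230, [139, 228, 249]), (233, [137, 225, 248]), (236, [135, 223, 247]), (239, [142, 225, 248]), (242, [242, 240, 239]), (245, [247, 244, 241])]
```

Run:
```python
from plan import *
plan(.5742,-.186,.042,66.96,5,10)
```

```text
n 5 step mm 28.2 deg 0.01
[-0.1, 2.3, 28.1, 0.0, 0.0, 0.0, -0.1, 2.3, 28.1, 0.0, 0.0, 0.0, -0.1, 2.3, 28.1, 0.0, 0.0, 0.0, -0.1, 2.3, 28.1, 0.0, 0.0, 0.0, -0.1, 2.3, 28.1, 0.0, 0.0, 0.0, 0.0, 0.0, 0.0, 0.0, 0.0, 0.0, 0.0, 0.0, 0.0, 0.0, 0.0, 0.0, 0.0, 0.0, 0.0, 0.0, 0.0, 0.0, 0.0, 0.0, 0.0, 0.0, 0.0, 0.0, 0.0, 0.0, 0.0, 0.0, 0.0, 0.0]
```

step_arm:
  plan: [-0.3,6,10,0,0,0,-0.2,5.7,30,0,0,0,0,0,30,0,0,0,0,0,25,0,0,0,0,0,20,0,0,0,0,0,15,0,0,0,0,0,10,0,0,0,0,0,0,0,0,0,0,0,0,0,0,0,0,0,0,0,0,0]

```text
time: 3.9
ee_pos: [0.5754, -0.1857, 0.043]
tcp_rot: [2.617, 1.734, 0.001]
contact_force: [0.2, -0.2, 0.5]
opening: 0.998
grasp_force: 0.0
```

step_arm:
  plan: [0,0,0,0,0,0,0,0,0,0,0,0,0,0,0,0,0,0,0,0,0,0,0,0,0,0,0,0,0,0,0,0,0,0,0,0,0,0,0,0,0,0,0,0,0,0,0,0,0,0,0,0,0,0,0,0,0,0,0,0]
  jaw: 10

```text
time: 4.9
ee_pos: [0.5739, -0.185, 0.042]
tcp_rot: [-2.618, -1.734, 0.001]
contact_force: [-3.0, 0.8, 2.1]
opening: 0.252
grasp_force: 30.0
```

step_arm:
  plan: [0,0,-8,0,0,0,0,0,-15,0,0,0,0,0,-25,0,0,0,0,0,-30,0,0,0,0,0,-30,0,0,0,0,0,-20,0,0,0,0,0,-10,0,0,0,0,0,0,0,0,0,0,0,0,0,0,0,0,0,0,0,0,0]

```text
time: 5.9
ee_pos: [0.5736, -0.1848, 0.178]
tcp_rot: [-2.616, -1.733, 0.003]
contact_force: [-0.8, 0.3, -6.5]
opening: 0.257
grasp_force: 30.0
```

Run:
```python
from plan import *
st()
plan(.55,-.04,.18,75.1,8,10)
```

```text
5.9 [ 0.5736 -0.1848  0.178 ] rot [-2.616 -1.733  0.003] F [-0.8  0.3 -6.5] op 0.257 g 30.0
n 8 step mm 18.3 deg 1.01
[15.5, -9.8, -0.2, -0.03, 0.0, -1.01, 15.7, -9.5, -0.2, -0.03, 0.0, -1.01, 15.8, -9.2, -0.2, -0.03, 0.0, -1.01, 16.0, -8.9, -0.2, -0.03, 0.0, -1.01, 16.2, -8.7, -0.2, -0.03, 0.0, -1.01, 16.3, -8.4, -0.2, -0.03, 0.0, -1.01, 16.5, -8.1, -0.2, -0.03, 0.0, -1.01, 16.6, -7.8, -0.2, -0.03, 0.0, -1.01, 0.0, 0.0, 0.0, 0.0, 0.0, 0.0, 0.0, 0.0, 0.0, 0.0, 0.0, 0.0]
```

step_arm:
  plan: [15.5,-10,0,0,0,-1,16,-9.5,0,0,0,-1,16,-9,0,0,0,-1,16,-9,0,0,0,-1,16,-8.5,0,0,0,-1,16,-8.5,0,0,0,-1,16.5,-8,0,0,0,-1,16.5,-8,0,0,0,-1,0,0,0,0,0,0,0,0,0,0,0,0]

```text
time: 6.9
ee_pos: [0.551, -0.0397, 0.1803]
tcp_rot: [2.489, 1.915, 0.0]
contact_force: [-0.5, -1.0, -6.6]
opening: 0.255
grasp_force: 30.0
```

Run:
```python
from plan import *
st(); im=save("wrist","w2.png")
h=cv2.cvtColor(im,cv2.COLOR_RGB2HSV)
def W(x,y,z,o=(.5862,.0828),a=-14.9):
    a=np.radians(a); return [o[0]+x*np.cos(a)-y*np.sin(a),o[1]+x*np.sin(a)+y*np.cos(a),z]
for q in ((-.17,-.075),(-.17,.075),(.165,-.075),(.165,.075),(-.115,0)): print(q,proj("wrist",W(*q,.012)).round(1))
```

```text
6.9 [ 0.551  -0.0397  0.1803] rot [2.489 1.915 0.   ] F [-0.5 -1.  -6.6] op 0.255 g 30.0
(-0.17, -0.075) [151.5 160.7]
(-0.17, 0.075) [149.9  18.2]
(0.165, -0.075) [479.5 160.7]
(0.165, 0.075) [481.2  18.1]
(-0.115, 0) [199.3  82.6]
```

View pics/w2.png

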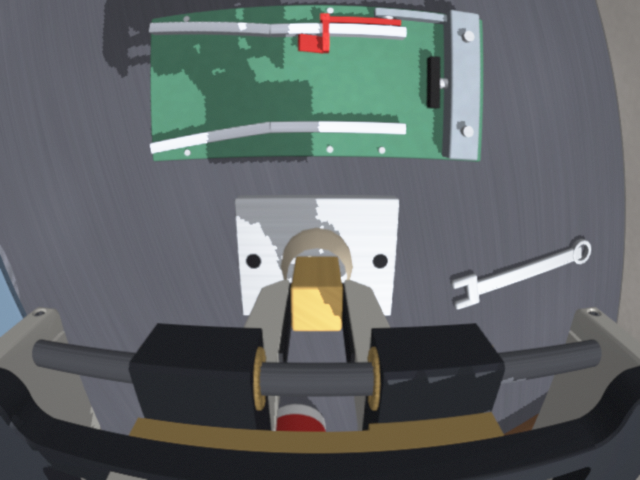

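The wrist view shows the jig's lower base edge from (152,160) to (481,160), about where I predicted. The catch nose is at (300–328, 36–51), the buffer pad at (428–440, 57–108), and the carried plate's front edge is at row ~199.

```bash
cat > e.py <<'E'
from h import *
im=cv2.imread("pics/w2.png"); g=cv2.GaussianBlur(im.astype(np.float32).sum(2),(3,3),0); b=im.astype(np.float32)
def edge(cols,r0,r1,z,sig,sgn,ax=0):
    out=[]
    for c in cols:
        line=sig[r0:r1,c] if ax==0 else sig[c,r0:r1]
        d=np.diff(line)*sgn; k=int(d.argmax())
        if 0<k<len(d)-1:
            den=d[k-1]-2*d[k]+d[k+1]; k=k+(.5*(d[k-1]-d[k+1])/den if den else 0)
        r=r0+k+.5; out.append(at_z("wrist",(c,r) if ax==0 else (r,c),z)[:2])
    P=np.array(out,np.float32)*1000; 
    for _ in range(2):
        l=cv2.fitLine(P,cv2.DIST_HUBER,0,.01,.01).ravel(); n=np.array([-l[1],l[0]]); res=(P-l[2:])@n; P=P[abs(res)<1.5]
    a=np.degrees(np.arctan2(l[1],l[0])); a=(a+90)%180-90
    return a,l[2:],len(P),res.std()
gr=cv2.GaussianBlur(b[:,:,1]-b[:,:,2],(3,3),0)  # green-red
def yd(p,o=(586.2,82.8),a=-14.9):
    a=np.radians(a);d=np.array(p)-o; return (d@[np.cos(a),np.sin(a)]).round(1),(d@[-np.sin(a),np.cos(a)]).round(2)
def show(n,e): print(n,"ang %.2f"%e[0],"dock(x,y)",yd(e[1]),e[2],"res %.2f"%e[3])
show("base -y top edge",edge(range(160,440,3),148,172,.012,gr,-1))
show("mouth edge",edge(range(40,140,3),135,165,.012,gr,1,1))
show("guide -y inner top",edge(range(325,400,2),112,128,.026,gr,-1))
show("guide -y outer top",edge(range(325,400,2),128,142,.026,gr,1))
show("guide +y outer/inner",edge(range(335,395,2),32,44,.026,gr,1))
z=manip.observe()["ee_pos"][2]-.042+.012; print("z",z)
gg=cv2.GaussianBlur(b[:,:,0],(3,3),0)
show("plate front",edge(range(245,390,3),190,210,z,gg,1))
show("plate left",edge(range(205,250,3),225,255,z,gg,1,1)); show("plate right",edge(range(205,250,3),385,405,z,gg,-1,1))
print("tool",yd(manip.observe()["ee_pos"][:2]*1000))
for n,uv,zz in (("nose back",(328.5,47),.03),("nose back low",(328.5,51),.026),("pad face",(428,82),.022),("block face top",(450,90),.036)): print(n,yd(at_z("wrist",uv,zz)[:2]*1000))
E
python3 e.py
```

```text
base -y top edge ang -14.96 dock(x,y) (np.float64(6.0), np.float64(-75.2)) 94 res 0.11
mouth edge ang 75.06 dock(x,y) (np.float64(-168.4), np.float64(-1.42)) 34 res 0.09
guide -y inner top ang -14.81 dock(x,y) (np.float64(40.2), np.float64(-41.51)) 38 res 0.06
guide -y outer top ang -14.91 dock(x,y) (np.float64(34.6), np.float64(-52.37)) 38 res 0.02
guide +y outer/inner ang -14.96 dock(x,y) (np.float64(46.4), np.float64(37.77)) 30 res 0.10
z 0.15027854290900947
plate front ang -15.20 dock(x,y) (np.float64(1.7), np.float64(-89.24)) 49 res 0.09
plate left ang 74.79 dock(x,y) (np.float64(-51.2), np.float64(-105.74)) 15 res 0.08
plate right ang 74.84 dock(x,y) (np.float64(48.5), np.float64(-107.85)) 15 res 0.08
tool (np.float64(-2.2), np.float64(-127.98))
nose back (np.float64(9.2), np.float64(26.43))
nose back low (np.float64(9.3), np.float64(23.44))
pad face (np.float64(103.3), np.float64(-1.03))
block face top (np.float64(120.5), np.float64(-8.49))
```

Run:
```python
from plan import *
plan(.4758,.1133,.13,75.4,8,10)
```

```text
n 8 step mm 22.3 deg 0.04
[16.1, -14.0, 6.3, 0.01, 0.0, -0.04, 16.1, -14.0, 6.3, 0.01, 0.0, -0.04, 16.2, -14.0, 6.3, 0.01, 0.0, -0.04, 16.2, -14.0, 6.3, 0.01, 0.0, -0.04, 16.2, -14.0, 6.3, 0.01, 0.0, -0.04, 16.2, -14.0, 6.3, 0.01, 0.0, -0.04, 16.2, -14.0, 6.3, 0.01, 0.0, -0.04, 16.2, -14.0, 6.3, 0.01, 0.0, -0.04, 0.0, 0.0, 0.0, 0.0, 0.0, 0.0, 0.0, 0.0, 0.0, 0.0, 0.0, 0.0]
```

step_arm:
  plan: [16,-14,6.3,0,0,-0.3,16,-14,6.3,0,0,0,16.2,-14,6.3,0,0,0,16.2,-14,6.3,0,0,0,16.2,-14,6.3,0,0,0,16.2,-14,6.3,0,0,0,16.2,-14,6.3,0,0,0,16.2,-14,6.3,0,0,0,0,0,0,0,0,0,0,0,0,0,0,0]

```text
time: 7.95
ee_pos: [0.4757, 0.1126, 0.1298]
tcp_rot: [2.485, 1.92, 0.0]
contact_force: [0.4, -1.0, -6.7]
opening: 0.256
grasp_force: 30.0
```

Run:
```python
from plan import *
s=st();q=R.from_rotvec(s["tcp_rot"]).as_matrix();print("yaw",np.degrees(np.arctan2(q[1,0],q[0,0])))
plan(.4758,.1133,.058,75.4,1,1)
```

```text
7.95 [0.4757 0.1126 0.1298] rot [2.485 1.92  0.   ] F [ 0.4 -1.  -6.7] op 0.256 g 30.0
yaw 75.39293263806069
n 1 step mm 71.8 deg 0.05
[0.8, -0.2, 71.8, 0.04, 0.02, -0.01]
```

step_arm:
  plan: [0.7,0,10,0,0,0,0,0,15,0,0,0,0,0,15,0,0,0,0,0,12,0,0,0,0,0,9,0,0,0,0,0,6,0,0,0,0,0,3,0,0,0,0,0,2,0,0,0,0,0,0,0,0,0,0,0,0,0,0,0]

```text
time: 8.95
ee_pos: [0.4759, 0.1135, 0.0581]
tcp_rot: [2.486, 1.92, 0.001]
contact_force: [-0.6, -0.6, -6.6]
opening: 0.258
grasp_force: 30.0
```

step_arm:
  plan: [0,0,1,0,0,0,0,0,1,0,0,0,0,0,0.5,0,0,0,0,0,0.5,0,0,0,0,0,0,0,0,0,0,0,0,0,0,0,0,0,0,0,0,0,0,0,0,0,0,0,0,0,0,0,0,0,0,0,0,0,0,0]

```text
time: 9.95
ee_pos: [0.4756, 0.1135, 0.0547]
tcp_rot: [2.486, 1.92, 0.0]
contact_force: [0.1, 0.3, -5.4]
opening: 0.258
grasp_force: 30.0
```

step_arm:
  plan: [0,0,0.3,0,0,0,0,0,0.3,0,0,0,0,0,0,0,0,0,0,0,0,0,0,0,0,0,0,0,0,0,0,0,0,0,0,0,0,0,0,0,0,0,0,0,0,0,0,0,0,0,0,0,0,0,0,0,0,0,0,0]

```text
time: 10.95
ee_pos: [0.4757, 0.1137, 0.0543]
tcp_rot: [-2.486, -1.92, -0.001]
contact_force: [-0.9, 3.7, 1.5]
opening: 0.253
grasp_force: 30.0
```

Run:
```python
from h import *
st(); im=save("wrist","w3.png"); st()
```

```text
10.95 [0.4757 0.1137 0.0543] rot [-2.486e+00 -1.920e+00 -1.000e-03] F [-0.9  3.7  1.5] op 0.253 g 30.0
11.0 [0.4757 0.1137 0.0543] rot [-2.486e+00 -1.920e+00 -1.000e-03] F [-1.3  4.3  1.7] op 0.256 g 30.0
```

View pics/w3.png

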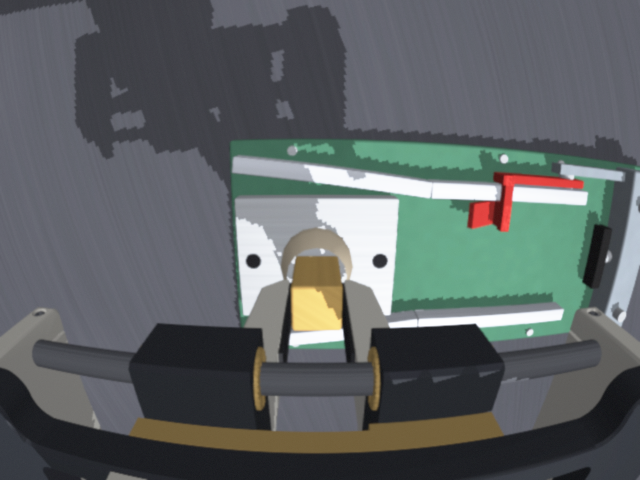

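Seated on the floor, the plate is at (237–398, 199–310) between the flared guides. The catch nose is at (470–510, 205–228), well ahead of the plate's front edge. Next I'll compare alignment.

```bash
cat > e3.py <<'E'
import re
src=open("e.py").read().split('show("base')[0].replace("w2.png","w3.png"); exec(src)
show("base +y edge",edge(range(240,460,3),132,152,.012,gr,1)); show("base +y edge far",edge(range(460,590,3),137,168,.012,gr,1))
show("guide +y outer",edge(list(range(440,495,2)),172,190,.026,gr,-1))
show("guide +y inner",edge(list(range(440,466,2)),190,206,.026,gr,1))
show("plate front",edge(range(245,390,3),190,210,.024,cv2.GaussianBlur(b[:,:,2],(3,3),0),1))
show("plate right",edge(range(205,300,3),388,404,.024,cv2.GaussianBlur(b[:,:,2],(3,3),0),-1,1))
print("nose back",yd(at_z("wrist",(512,215),.03)[:2]*1000),"pad",yd(at_z("wrist",(588,255),.022)[:2]*1000),"tool",yd(manip.observe()["ee_pos"][:2]*1000))
E
python3 e3.py
```

```text
base +y edge ang -15.02 dock(x,y) (np.float64(-93.4), np.float64(75.14)) 74 res 0.05
base +y edge far ang -14.77 dock(x,y) (np.float64(26.5), np.float64(75.07)) 44 res 0.08
guide +y outer ang -14.69 dock(x,y) (np.float64(-25.8), np.float64(53.28)) 27 res 0.08
guide +y inner ang -15.08 dock(x,y) (np.float64(-28.9), np.float64(41.21)) 13 res 0.04
plate front ang -16.75 dock(x,y) (np.float64(-113.9), np.float64(41.13)) 49 res 0.55
plate right ang 75.36 dock(x,y) (np.float64(-64.3), np.float64(20.34)) 32 res 0.08
nose back (np.float64(12.6), np.float64(32.98)) pad (np.float64(96.9), np.float64(1.3)) tool (np.float64(-114.8), np.float64(1.44))
```

```bash
cat >> e3.py <<'E'
print("---")
for nm,sg in (("B",b[:,:,0]),("R",b[:,:,2]),("R-G",-gr)):
    sg=cv2.GaussianBlur(sg,(3,3),0)
    show(nm+" all",edge(range(242,394,2),193,206,.024,sg,1)); show(nm+" right part",edge(range(325,394,2),193,206,.024,sg,1))
    show(nm+" rightedge",edge(range(205,300,2),388,404,.024,sg,-1,1))
    show(nm+" leftedge",edge(range(205,300,2),230,248,.024,sg,1,1))
E
python3 e3.py | sed -n '/---/,$p'
```

```text
---
B all ang -14.90 dock(x,y) (np.float64(-122.3), np.float64(40.28)) 76 res 0.07
B right part ang -14.61 dock(x,y) (np.float64(-88.0), np.float64(40.23)) 35 res 0.01
B rightedge ang 75.39 dock(x,y) (np.float64(-64.2), np.float64(10.65)) 48 res 0.09
B leftedge ang 75.44 dock(x,y) (np.float64(-164.2), np.float64(4.95)) 48 res 0.06
R all ang -16.66 dock(x,y) (np.float64(-120.3), np.float64(41.34)) 76 res 0.55
R right part ang -14.55 dock(x,y) (np.float64(-86.3), np.float64(40.19)) 35 res 0.01
R rightedge ang 75.37 dock(x,y) (np.float64(-64.2), np.float64(5.83)) 48 res 0.08
R leftedge ang 75.45 dock(x,y) (np.float64(-164.3), np.float64(16.03)) 48 res 0.05
R-G all ang -14.65 dock(x,y) (np.float64(-129.0), np.float64(42.28)) 76 res 0.08
R-G right part ang -14.78 dock(x,y) (np.float64(-90.1), np.float64(42.44)) 35 res 0.11
R-G rightedge ang 75.39 dock(x,y) (np.float64(-64.1), np.float64(8.27)) 48 res 0.04
R-G leftedge ang 75.28 dock(x,y) (np.float64(-164.3), np.float64(16.98)) 48 res 0.06
```

step_arm:
  plan: [-0.2,0,-0.2,0,0,0.25,0,1,0,0,0,0,0,3,0,0,0,0,0,3,0,0,0,0,0,3,0,0,0,0,0,3,0,0,0,0,0,3,0,0,0,0,0,3,0,0,0,0,0,1,0,0,0,0,0,0,0,0,0,0]

```text
time: 12.0
ee_pos: [0.4905, 0.1085, 0.0544]
tcp_rot: [-2.486, -1.912, 0.01]
contact_force: [-14.0, 4.5, 15.3]
opening: 0.255
grasp_force: 30.0
```

step_arm:
  plan: [0,1,0,0,0,0,0,3,0,0,0,0,0,3,0,0,0,0,0,3,0,0,0,0,0,3,0,0,0,0,0,3,0,0,0,0,0,3,0,0,0,0,0,3,0,0,0,0,0,1,0,0,0,0,0,0,0,0,0,0]

```text
time: 13.0
ee_pos: [0.5153, 0.102, 0.0541]
tcp_rot: [-2.489, -1.913, 0.005]
contact_force: [-7.2, 2.2, 7.0]
opening: 0.25
grasp_force: 30.0
```

```bash
cat > s.py <<'E'
from plan import *
s=st();q=R.from_rotvec(s["tcp_rot"]).as_matrix();print("yaw",np.degrees(np.arctan2(q[1,0],q[0,0])))
a=np.radians(-14.93);ex=np.array([np.cos(a),np.sin(a)]);ey=np.array([-ex[1],ex[0]]);d=(np.array(s["ee_pos"][:2])-[.5862,.0828])*1000;f=np.array(s["contact_force"][:2])
print("tool in dock x %.1f y %.2f"%(d@ex,d@ey),"F along %.1f lat %.1f"%(f@ex,f@ey),"Mz",np.round(s["moment"],2))
E
python3 s.py
```

```text
13.0 [0.5153 0.102  0.0541] rot [-2.489 -1.913  0.005] F [-7.2  2.2  7. ] op 0.25 g 30.0
yaw 75.09672054407629
tool in dock x -73.5 y 0.29 F along -7.5 lat 0.3 Mz [ 0.35  1.47 -0.09]
```

step_arm:
  plan: [0,0,-0.3,0,0,0,0,0,-0.2,0,0,0,0,0,0,0,0,0,0,0,0,0,0,0,0,0,0,0,0,0,0,0,0,0,0,0,0,0,0,0,0,0,0,0,0,0,0,0,0,0,0,0,0,0,0,0,0,0,0,0]

```text
time: 14.0
ee_pos: [0.5171, 0.1022, 0.0548]
tcp_rot: [2.491, 1.915, 0.0]
contact_force: [0.8, -0.7, -6.7]
opening: 0.253
grasp_force: 30.0
```

```bash
python3 s.py
python3 - <<'E'
from h import *
save("wrist","w4.png")
E
```

```text
14.0 [0.5171 0.1022 0.0548] rot [2.491 1.915 0.   ] F [ 0.8 -0.7 -6.7] op 0.253 g 30.0
yaw 75.10909640448564
tool in dock x -71.8 y 0.99 F along 1.0 lat -0.5 Mz [-0.08 -0.08  0.06]
```

View pics/w4.png

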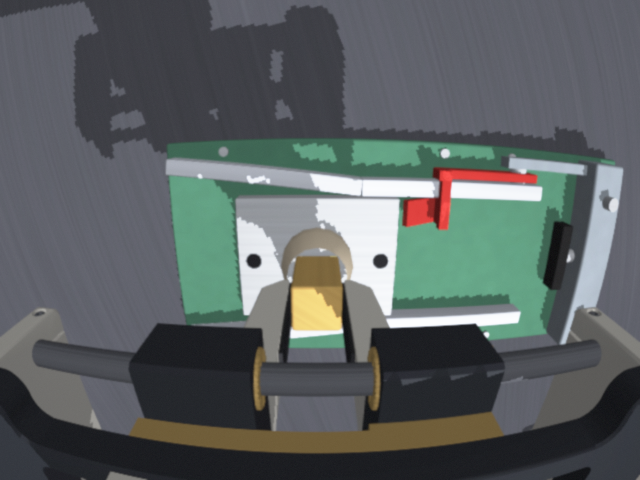

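The plate is at (237–398, 199–312), its leading edge just inside the straight guides. The nose slope at (405–437, 200–225) is just ahead of it, and the pad is at (548–570, 225–288).

```bash
cat > e4.py <<'E'
exec(open("e.py").read().split('show("base')[0].replace("w2.png","w4.png"))
B=cv2.GaussianBlur(b[:,:,0],(3,3),0)
show("base +y edge",edge(range(180,600,3),132,165,.012,gr,1))
show("guide +y outer",edge(list(range(368,432,2)),170,186,.026,gr,-1))
show("guide +y inner",edge(list(range(402,436,2)),186,202,.026,gr,1))
show("guide -y inner",edge(list(range(400,510,2)),300,320,.026,B,1))
show("plate front",edge(range(325,394,2),193,206,.024,B,1)); show("plate right",edge(range(205,300,2),388,404,.024,B,-1,1))
show("plate left",edge(range(205,300,2),230,248,.024,B,1,1))
print("nose back",yd(at_z("wrist",(450,215),.03)[:2]*1000),"pad",yd(at_z("wrist",(548,255),.022)[:2]*1000),"tool",yd(manip.observe()["ee_pos"][:2]*1000))
E
python3 e4.py
```

```text
base +y edge ang -14.91 dock(x,y) (np.float64(-15.0), np.float64(75.14)) 140 res 0.08
guide +y outer ang -14.87 dock(x,y) (np.float64(-24.3), np.float64(53.24)) 32 res 0.03
guide +y inner ang -7.73 dock(x,y) (np.float64(-11.6), np.float64(42.16)) 13 res 0.13
guide -y inner ang -14.95 dock(x,y) (np.float64(16.6), np.float64(-41.58)) 55 res 0.03
plate front ang -15.37 dock(x,y) (np.float64(-46.1), np.float64(39.43)) 35 res 0.05
plate right ang 75.04 dock(x,y) (np.float64(-20.6), np.float64(9.83)) 48 res 0.09
plate left ang 75.10 dock(x,y) (np.float64(-120.8), np.float64(7.7)) 48 res 0.07
nose back (np.float64(11.2), np.float64(31.11)) pad (np.float64(98.3), np.float64(0.68)) tool (np.float64(-71.8), np.float64(1.0))
```

step_arm:
  plan: [0.4,0,0.1,0,0,0,0,2,0,0,0,0,0,4,0,0,0,0,0,4,0,0,0,0,0,4,0,0,0,0,0,4,0,0,0,0,0,4,0,0,0,0,0,4,0,0,0,0,0,4,0,0,0,0,0,0,0,0,0,0]

```text
time: 15.05
ee_pos: [0.5478, 0.0945, 0.0549]
tcp_rot: [2.49, 1.913, 0.003]
contact_force: [0.9, -0.3, -9.0]
opening: 0.257
grasp_force: 30.0
```

```bash
python3 s.py
```

```text
15.05 [0.5478 0.0945 0.0549] rot [2.49  1.913 0.003] F [ 0.9 -0.3 -9. ] op 0.257 g 30.0
yaw 75.08528148893886
tool in dock x -40.2 y 1.42 F along 0.9 lat -0.1 Mz [-0.07 -0.19  0.01]
```

step_arm:
  plan: [0,2,0.1,0,0,0,0,4,0,0,0,0,0,5,0,0,0,0,0,5,0,0,0,0,0,5,0,0,0,0,0,5,0,0,0,0,0,5,0,0,0,0,0,4,0,0,0,0,0,2,0,0,0,0,0,0,0,0,0,0]

```text
time: 16.05
ee_pos: [0.5824, 0.0852, 0.0545]
tcp_rot: [2.49, 1.914, 0.001]
contact_force: [1.4, -0.7, -7.5]
opening: 0.257
grasp_force: 30.0
```

step_arm:
  plan: [0,2,0,0,0,0,0,4,0,0,0,0,0,5,0,0,0,0,0,5,0,0,0,0,0,5,0,0,0,0,0,5,0,0,0,0,0,5,0,0,0,0,0,4,0,0,0,0,0,2,0,0,0,0,0,0,0,0,0,0]

```text
time: 17.05
ee_pos: [0.6182, 0.0757, 0.0546]
tcp_rot: [2.49, 1.914, 0.001]
contact_force: [0.9, -0.3, -7.4]
opening: 0.257
grasp_force: 30.0
```

```bash
python3 s.py
```

```text
17.05 [0.6182 0.0757 0.0546] rot [2.490e+00 1.914e+00 1.000e-03] F [ 0.9 -0.3 -7.4] op 0.257 g 30.0
yaw 75.09740741028448
tool in dock x 32.8 y 1.39 F along 0.9 lat -0.0 Mz [-0.13 -0.23 -0.04]
```

step_arm:
  plan: [0,1,0,0,0,0,0,2,0,0,0,0,0,2,0,0,0,0,0,2,0,0,0,0,0,2,0,0,0,0,0,2,0,0,0,0,0,1,0,0,0,0,0,1,0,0,0,0,0,0,0,0,0,0,0,0,0,0,0,0]

```text
time: 18.05
ee_pos: [0.6304, 0.0725, 0.0546]
tcp_rot: [2.49, 1.915, 0.0]
contact_force: [0.5, 0.3, -7.4]
opening: 0.254
grasp_force: 30.0
```

```bash
python3 s.py
python3 - <<'E'
from h import *
save("wrist","w5.png")
E
```

```text
18.05 [0.6304 0.0725 0.0546] rot [2.49  1.915 0.   ] F [ 0.5  0.3 -7.4] op 0.254 g 30.0
yaw 75.104121576049
tool in dock x 45.4 y 1.42 F along 0.4 lat 0.4 Mz [-0.07 -0.05  0.06]
```

View pics/w5.png

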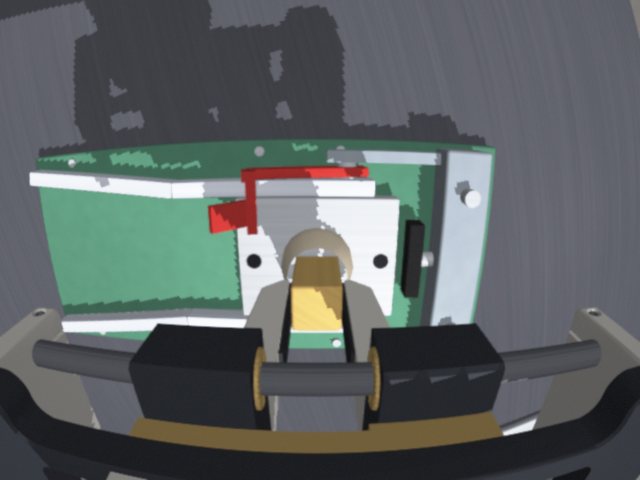

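The plate's front edge is at column 399 and the pad face at 404, a gap of ~3 mm. The nose's back face is at column 257 against the plate's rear edge at 240, so about 10.6 mm is left.

step_arm:
  plan: [0,1,0,0,0,0,0,1,0,0,0,0,0,1,0,0,0,0,0,1,0,0,0,0,0,1,0,0,0,0,0,1,0,0,0,0,0,1,0,0,0,0,0,1,0,0,0,0,0,0,0,0,0,0,0,0,0,0,0,0]

```text
time: 19.1
ee_pos: [0.6374, 0.0707, 0.0544]
tcp_rot: [-2.49, -1.914, 0.001]
contact_force: [-3.3, 1.6, -8.2]
opening: 0.256
grasp_force: 30.0
```

```bash
python3 s.py
```

```text
19.1 [0.6374 0.0707 0.0544] rot [-2.490e+00 -1.914e+00  1.000e-03] F [-3.3  1.6 -8.2] op 0.256 g 30.0
yaw 75.11224833226
tool in dock x 52.6 y 1.46 F along -3.6 lat 0.7 Mz [ 0.14  0.61 -0.03]
```

step_arm:
  plan: [0,0.5,0,0,0,0,0,0.5,0,0,0,0,0,0.5,0,0,0,0,0,0.5,0,0,0,0,0,0.5,0,0,0,0,0,0.5,0,0,0,0,0,0,0,0,0,0,0,0,0,0,0,0,0,0,0,0,0,0,0,0,0,0,0,0]

```text
time: 20.1
ee_pos: [0.6407, 0.0698, 0.0545]
tcp_rot: [-2.49, -1.915, 0.0]
contact_force: [-4.2, 1.8, -7.3]
opening: 0.254
grasp_force: 30.0
```

```bash
cat > c.py <<'E'
import sys; exec(open("s.py").read())
im=save("wrist",sys.argv[1]); h=cv2.cvtColor(im,cv2.COLOR_RGB2HSV)
r=cv2.inRange(h,(0,150,100),(6,255,255))|cv2.inRange(h,(172,150,100),(180,255,255)); r[260:]=0; r[:,420:]=0
v,u=np.nonzero(r); print("red area",len(u),"bbox",u.min(),u.max(),v.min(),v.max(),"nose bottom row",[int(v[u==k].max()) for k in range(u.min(),u.min()+50,6) if (u==k).any()])
E
python3 - <<'E'
import cv2,numpy as np
im=cv2.imread("pics/w5.png");h=cv2.cvtColor(im,cv2.COLOR_BGR2HSV)
r=cv2.inRange(h,(0,150,100),(6,255,255))|cv2.inRange(h,(172,150,100),(180,255,255)); r[260:]=0;r[:,420:]=0
v,u=np.nonzero(r);print(len(u),u.min(),u.max(),v.min(),v.max(),[int(v[u==k].max()) for k in range(u.min(),u.min()+50,6)])
E
python3 c.py w6.png
```

```text
2707 209 367 166 232 [216, 232, 230, 229, 228, 226, 225, 232, 178]
20.1 [0.6407 0.0698 0.0545] rot [-2.49  -1.915  0.   ] F [-4.2  1.8 -7.3] op 0.254 g 30.0
yaw 75.10718456095658
tool in dock x 56.0 y 1.43 F along -4.5 lat 0.7 Mz [ 0.24  0.97 -0.04]
red area 2753 bbox 191 349 166 234 nose bottom row [209, 232, 231, 230, 228, 227, 226, 233, 178]
```

step_arm:
  plan: [0,0.3,0,0,0,0,0,0.3,0,0,0,0,0,0.3,0,0,0,0,0,0.3,0,0,0,0,0,0,0,0,0,0,0,0,0,0,0,0,0,0,0,0,0,0,0,0,0,0,0,0,0,0,0,0,0,0,0,0,0,0,0,0]

```text
time: 21.15
ee_pos: [0.6419, 0.0694, 0.0545]
tcp_rot: [-2.49, -1.915, 0.0]
contact_force: [-5.5, 1.3, -7.1]
opening: 0.256
grasp_force: 30.0
```

```bash
python3 c.py w7.png
```

```text
21.15 [0.6419 0.0694 0.0545] rot [-2.49  -1.915  0.   ] F [-5.5  1.3 -7.1] op 0.256 g 30.0
yaw 75.10591605733026
tool in dock x 57.2 y 1.41 F along -5.6 lat -0.1 Mz [0.24 1.07 0.03]
red area 2755 bbox 189 347 166 233 nose bottom row [209, 232, 231, 230, 228, 227, 226, 233, 178]
```

Not fallen yet, so I'll press on a little further.

step_arm:
  plan: [0,0.3,0,0,0,0,0,0.3,0,0,0,0,0,0.3,0,0,0,0,0,0,0,0,0,0,0,0,0,0,0,0,0,0,0,0,0,0,0,0,0,0,0,0,0,0,0,0,0,0,0,0,0,0,0,0,0,0,0,0,0,0]

```text
time: 22.2
ee_pos: [0.6426, 0.0692, 0.0545]
tcp_rot: [-2.49, -1.915, 0.001]
contact_force: [-4.7, 0.2, -6.7]
opening: 0.252
grasp_force: 30.0
```

```bash
python3 c.py w8.png
```

```text
22.2 [0.6426 0.0692 0.0545] rot [-2.490e+00 -1.915e+00  1.000e-03] F [-4.7  0.2 -6.7] op 0.252 g 30.0
yaw 75.10987740929315
tool in dock x 58.0 y 1.42 F along -4.6 lat -1.0 Mz [ 0.29  1.1  -0.05]
red area 2757 bbox 188 347 166 233 nose bottom row [211, 232, 231, 230, 228, 227, 226, 233, 178]
```

step_arm:
  plan: [0,0.3,0,0,0,0,0,0.3,0,0,0,0,0,0.2,0,0,0,0,0,0,0,0,0,0,0,0,0,0,0,0,0,0,0,0,0,0,0,0,0,0,0,0,0,0,0,0,0,0,0,0,0,0,0,0,0,0,0,0,0,0]

```text
time: 23.25
ee_pos: [0.6432, 0.0691, 0.0545]
tcp_rot: [-2.49, -1.914, 0.001]
contact_force: [-6.2, 1.5, -7.0]
opening: 0.255
grasp_force: 30.0
```

```bash
python3 c.py w9.png; python3 -c "
import cv2
a=[cv2.resize(cv2.imread(f'pics/{f}.png')[150:300,170:430],None,fx=3,fy=2,interpolation=2)[:,:] for f in ('w6','w9')]
cv2.imwrite('pics/cmp.png',cv2.resize(cv2.vconcat(a),(780,600)))"
```

```text
23.25 [0.6432 0.0691 0.0545] rot [-2.490e+00 -1.914e+00  1.000e-03] F [-6.2  1.5 -7. ] op 0.255 g 30.0
yaw 75.10968393376501
tool in dock x 58.6 y 1.44 F along -6.4 lat -0.1 Mz [0.3  1.16 0.03]
red area 2769 bbox 187 345 166 233 nose bottom row [211, 232, 231, 229, 228, 227, 226, 233, 178]
```

View pics/cmp.png

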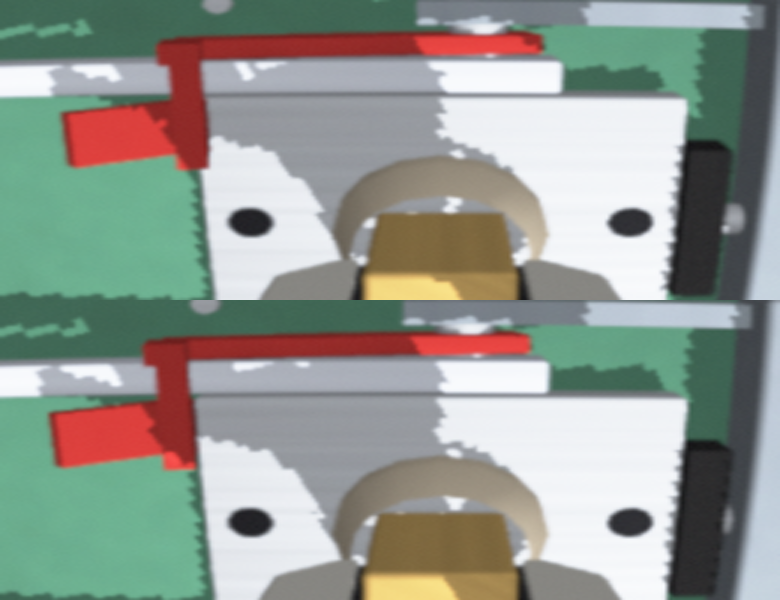

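The red nose is still at its riding height: bottom row 233, against ~228 when it was down. Its back face is right at the plate's rear edge, so only a touch more is needed.

step_arm:
  plan: [0,0.3,0,0,0,0,0,0.2,0,0,0,0,0,0,0,0,0,0,0,0,0,0,0,0,0,0,0,0,0,0,0,0,0,0,0,0,0,0,0,0,0,0,0,0,0,0,0,0,0,0,0,0,0,0,0,0,0,0,0,0]

```text
time: 24.3
ee_pos: [0.6438, 0.0689, 0.0545]
tcp_rot: [-2.49, -1.914, 0.001]
contact_force: [-4.5, 1.0, -6.9]
opening: 0.252
grasp_force: 30.0
```

```bash
python3 c.py w10.png
```

```text
24.3 [0.6438 0.0689 0.0545] rot [-2.490e+00 -1.914e+00  1.000e-03] F [-4.5  1.  -6.9] op 0.252 g 30.0
yaw 75.10648925520599
tool in dock x 59.3 y 1.40 F along -4.6 lat -0.2 Mz [ 0.26  1.21 -0.03]
red area 2581 bbox 189 343 166 229 nose bottom row [208, 226, 225, 224, 223, 222, 228, 228, 176]
```

The catch has dropped: the nose bottom went from row 233 to 229 and the slope from 232 to 226. I'll settle the mount and confirm before letting go.

step_arm:
  plan: [0,0.2,0.1,0,0,0,0,0,0.1,0,0,0,0,0,0,0,0,0,0,0,0,0,0,0,0,0,0,0,0,0,0,0,0,0,0,0,0,0,0,0,0,0,0,0,0,0,0,0,0,0,0,0,0,0,0,0,0,0,0,0]

```text
time: 25.35
ee_pos: [0.6441, 0.0688, 0.0545]
tcp_rot: [-2.49, -1.915, 0.0]
contact_force: [-5.2, 1.4, -6.0]
opening: 0.255
grasp_force: 30.0
```

```bash
python3 c.py w11.png
python3 - <<'E'
from h import *
# nose bottom-back corner seen in w11 versus model: dock (x, y=24) at given heights
a=np.radians(-14.93)
for z in (.014,.024,.026): 
    for x in (9.5,): 
        print(z,[proj("wrist",[.5862+(x*np.cos(a)-y*np.sin(a))/1e3,.0828+(x*np.sin(a)+y*np.cos(a))/1e3,z]).round(1) for y in (24,)])
E
```

```text
25.35 [0.6441 0.0688 0.0545] rot [-2.49  -1.915  0.   ] F [-5.2  1.4 -6. ] op 0.255 g 30.0
yaw 75.10488085795475
tool in dock x 59.6 y 1.42 F along -5.4 lat -0.0 Mz [ 0.25  1.2  -0.  ]
red area 2591 bbox 188 343 166 229 nose bottom row [206, 226, 225, 224, 223, 222, 229, 228, 176]
0.014 [array([237.8, 219.8])]
0.024 [array([234.6, 223.8])]
0.026 [array([233.9, 224.7])]
```

The drop of 5–6 px matches the full ~10 mm fall, and it holds steady. Releasing and lifting straight up.

step_arm:
  plan: [0,0,0,0,0,0,0,0,0,0,0,0,0,0,0,0,0,0,0,0,0,0,0,0,0,0,0,0,0,0,0,0,0,0,0,0,0,0,0,0,0,0,0,0,0,0,0,0,0,0,0,0,0,0,0,0,0,0,0,0]
  jaw: 48

```text
time: 26.4
ee_pos: [0.6443, 0.0688, 0.0543]
tcp_rot: [-2.491, -1.915, 0.0]
contact_force: [0.1, 0.1, 0.5]
opening: 0.519
grasp_force: 0.0
```

```bash
python3 c.py w12.png
```

```text
26.4 [0.6443 0.0688 0.0543] rot [-2.491 -1.915  0.   ] F [0.1 0.1 0.5] op 0.519 g 0.0
yaw 75.11013065172402
tool in dock x 59.8 y 1.44 F along 0.1 lat 0.1 Mz [-0.04 -0.03  0.04]
red area 2552 bbox 188 342 166 228 nose bottom row [208, 226, 225, 224, 223, 222, 228, 228, 177]
```

step_arm:
  plan: [0,0,-5,0,0,0,0,0,-10,0,0,0,0,0,-15,0,0,0,0,0,-20,0,0,0,0,0,-25,0,0,0,0,0,-25,0,0,0,0,0,-15,0,0,0,0,0,-5,0,0,0,0,0,0,0,0,0,0,0,0,0,0,0]

```text
time: 27.45
ee_pos: [0.6438, 0.0688, 0.1736]
tcp_rot: [-2.49, -1.914, 0.001]
contact_force: [-0.2, -0.9, -1.4]
opening: 0.513
grasp_force: 0.0
```

Run:
```python
from h import *
st(); im=cv2.imread
save("wrist","w13.png")
```

```text
27.45 [0.6438 0.0688 0.1736] rot [-2.490e+00 -1.914e+00  1.000e-03] F [-0.2 -0.9 -1.4] op 0.513 g 0.0
```

View pics/w13.png

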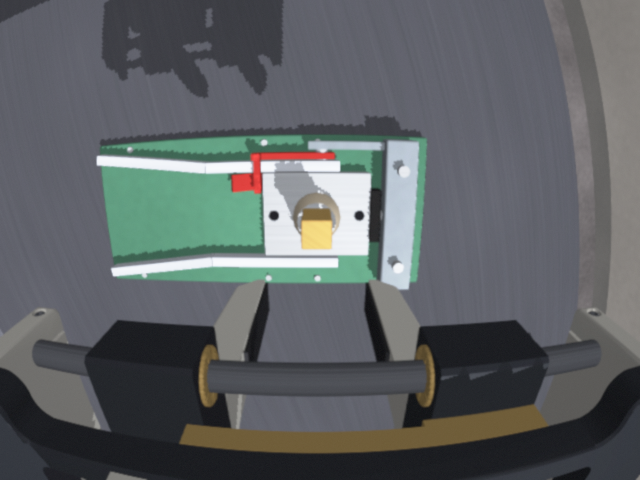

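The mount sits at (263–370, 173–255) between the guides. The catch nose is down behind its rear edge at (232–262, 175–192), the buffer is compressed against its front, and the gripper is clear. Handing in.

```bash
python3 -c "
from plant import manip
print(manip.job_done())"
```

```text
the job is handed in; nothing more can be done
None
```

The engine mount is latched in the jig with the catch fully down behind it, the gripper is clear, nothing else on the bench was moved, and the job was handed in at about 27.5 s of the 72 s allowed.

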